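Shift the bench drive into its green gear

TASK

The bench drive gearbox was left in its rear middle gear. Move its shift lever through the gate to neutral, across the neutral slot and then forward, fully home in the forward slot marked with the green disc, so the drive is ready for the next boot. Do not put it into the red gear on the way, and leave the other things on the bench where they are.

Things in the scene. Friction and masses are not known exactly. Their poses are not given: they have to be found in the camera images.
- gearbox: Bench drive gearbox, fixed: blue housing 164x130 mm on a dark foot 190x160x12 mm, steel gate plate on top whose upper face is 112 mm above the bench. A belt pulley (radius 36 mm, axis 55 mm up) stands out to 98 mm on its +y side. Origin: centre of the underside of the foot. +x is 'forward', roughly away from the robot; +y is left seen along +x; z up.
- gate (a point): Centre of the gate plate's upper face, 112 mm above the gearbox origin, axes as the gearbox. Three lanes along x at y = -32, 0, +32 mm, each 16 mm wide, x = -40 to +40 mm; a neutral slot along y joins them, x = -11 to +11, y = -40 to +40 mm. The steel lever shaft, 10 mm thick, stands in it; ribs with round ends stop it from changing lane outside neutral.
- pivot (a point): Ball pivot inside the housing, 30 mm above the gearbox origin, about which the lever leans; axes as the gearbox. With lever at shift S and cross C the knob centre lies at x = 150 sin S, y = 150 cos S sin C, z = 150 cos S cos C mm from here.
- knob (a point): Centre of the lever's black pear-shaped knob, 150 mm from the pivot along the lever, 180 mm above the bench when upright. Knob 36 mm in diameter, from 28 mm below to 26 mm above this point. It starts towards the rear end of the middle lane. Moving it takes about 3 to 4 N (dry friction); the lever stays where it is left.
- shift (a joint): Fore-and-aft lean of the lever, rad: 0 is neutral, + is forward (gearbox +x); about -0.40 and about +0.36 to +0.40 are the ends of the lanes. The lever can cross between lanes while it is within about 0.08 of 0.
- cross (a joint): Sideways lean of the lever, rad: 0 is the middle lane, + is towards gearbox +y. The side lanes lie at about +0.40 and -0.40 (with about 0.04 of play either way); the ends of the neutral slot at about +0.43 and -0.43.
- green_tag: Green disc, 26 mm in diameter, 3 mm thick, fixed on the gate plate just beyond the forward end of the left or the right lane (57 mm forward of the gearbox origin and 32 mm to one side): it marks the gear to engage. Origin: centre of its underside.
- red_tag: Red disc of the same size and height beyond the forward end of the other side lane: the gear to keep out of. Origin: centre of its underside.
- last_half_3: Bystander: pale wooden half of a shoe last, 110x178x62 mm, loose; leave it where it lies. Origin: centre of its underside.
- orange_cap: Bystander: orange plastic cup-shaped cap, 42x42x36 mm, loose; leave it where it lies. Origin: centre of its underside.
- step_gauge: Bystander: green stepped block, 82x43x34 mm, loose; leave it where it lies. Origin: centre of its underside.
- felt_pad_1: Bystander: blue block faced with grey felt, 63x102x21 mm, loose; leave it where it lies. Origin: centre of its underside.
- spanner_13: Bystander: steel combination spanner, 83x136x8 mm, loose; leave it where it lies. Origin: centre of its underside.
- wedge_a: Bystander: green wedge with a thin pin on top, 62x75x48 mm, loose; leave it where it lies. Origin: centre of its underside.

How it is judged:
By the outcome, as a careful person would: the job done as asked, in the order asked, and still so for the second after the job is handed in, with the robot touching nothing.
It also fails if it takes over 64 s, if anything falls off the work surface, if the arm or the gripper's body presses on something with over 40 N, if the wrist force passes 120 N, or if a joint passes its speed limit or range.

ROBOT

A 6-joint arm with a two-finger parallel gripper is mounted at the origin on a cart in front of the work surface, level with it; the furniture and walls round the work are solid. World frame = base frame: x ahead of the robot, y to its left, z up, the work surface at z = 0. Lengths are in m, angles in rad, forces in N, time in s.
With the tool pointing down it reaches from about 0.35 to 0.975 m from the base axis. Payload 4.9 kg.
Tool frame: the origin (TCP) lies on the centre line of the jaws, within the pads' length; the fingertips stand 25 mm ahead of it and the grasp point (between the pads) lies 6 mm ahead of it; z points along the fingers, y is the line along which they close (so a half turn about z gives the same grasp; the last joint's range is limited). The gripper opens to 85 mm and grips with 20 to 120 N. Pads are 22 mm wide; open, the fingers measure 114 mm over their backs; the gripper's body (76 mm by 85 mm) begins 54 mm behind the grasp point. The pads swing forward as they close: fully open they stand 13 mm farther back than shut.
Start: joints at [1.179, 0.053, 1.613, -0, 1.476, -0.119], TCP at [0.168, 0.602, 0.225] pointing down, gripper open.
Joint ranges: [-3.01, 3.01], [-1.01, 2.22], [0.06, 2.58], [-1.02, 4.17], [0.09, 2.62], [-3.14, 3.14]. Speed limits (rad/s): [2.57, 2.57, 3.14, 3.14, 3.14, 3.14].

INTERFACE

Orientations are given as a unit quaternion [w, x, y, z].
In Python, from plant import state, grab_frame, get_calibration, job gives the robot as it stands. The module is installed in compiled form; this text tells all that it offers.
- The arm moves only by the tool move_arm, never from a script. Its argument "targets" is a list that holds one entry, the list of rows, each a list of 5 numbers: the opening in per cent of the stroke, from 0 (shut) to 100 (fully open), then the shift along the tool's x, y, z as a fraction of full scale, then the turn about the tool's z as a fraction of full scale. A call has 1 to 5 rows; each row shifts and turns the commanded pose from where the row before left it, along the tool's axes as they then stand; what a row does not reach is not made up. Full scale, the value 1, is 0.6 m for a shift and 6 degrees for a turn. A row lasts 1/12 s, in which the tool goes at most 41.7 mm and 7.16 degrees, less where a joint would pass 70% of its speed; a pose out of reach is approached as far as the arm can. A call with a number of a shift or a turn outside -1 to 1 is refused whole. A call with a gripper value outside its range is refused whole. The fingers move at their own pace and stop on an object; the grip force is fixed at half the most. Time passes only in rows, so rows that do not move let the fingers close. It gives the time, the measured TCP pose, the force, the opening and the grip force at its end, in the units of the state.
- state(): the state, without advancing time (a new reading comes with each control period).
- grab_frame(name): name is "side" or "top"; returns the picture (480x640x3 uint8, red, green, blue); there is no depth.
- get_calibration(name): a dict with "vertical_fov" (degrees; the focal length in pixels is half the picture's height over the tangent of half this angle, whatever the lens; pixels are square), "cx", "cy" (the principal point, pixels), "R" (3x3) and "t" (3): a world point X has camera coordinates R X + t. Camera axes: x right, y down, z forward; pixel columns grow to the right and rows downward; lengths in m; the calibration is good to about 2 mm. A picture is of the moment at which its call begins. get_calibration takes no time and is no camera call.
- job.job_done(): hands the job in; it is judged then, once.
The state is a dict: "time": time; "joint_pos": joint angles; "joint_vel": joint speeds; "joint_efforts": joint torques, N m; "tool_pos": TCP position; "tool_rot": TCP orientation; "contact_force": force on the tool from outside, world axes, zero at the start; "ft_torque": the same for the moment, N m; "gripper_width": opening from 0.0 (shut) to 1.0 (fully open); "grasp_force": force on a finger pad.
Only numpy, scipy, OpenCV 4.12 (cv2) and the standard library are available. Lean on these libraries where they do the work, as an engineer would, in place of code of your own. Each camera call takes 0.05 s, during which the arm holds its last target. There are 200 camera calls.

## Working session

There is one attempt and no reset: what is moved stays moved. The work goes in short steps, Python scripts to look and compute and a tool call to move; the robot and the scene stay as the last step left them, time stands still between calls to the robot, and variables do not carry over. Pictures are saved under pics/ and viewed, at most 13 in all, crops included, and the job is handed in when it is done.

Besides the shell and the picture viewer there is one more tool, called after ">>>" as name(argument=value, ...), one argument or row to a line, values as JSON. move_arm: Moves the arm, as the interface text tells. Shift numbers are shares of 0.6 m and turn numbers shares of 6 degrees, none past 1 either way. Its arguments: {"type":"object","properties":{"targets":{"type":"array"}},"required":["targets"]}

```bash
mkdir -p pics
python3 - <<'E'
from plant import state, grab_frame, get_calibration
import cv2
for n in("side","top"):
    cv2.imwrite(f"pics/{n}0.png",grab_frame(n)[:,:,::-1])
    c=get_calibration(n);print(n,c)
s=state();print(s["tool_pos"],s["tool_rot"],s["gripper_width"],s["time"])
E
```

```text
side {'vertical_fov': 48.22365897874143, 'cx': 319.04599645694816, 'cy': 228.14813513197566, 'R': array([[ 0.85726066, -0.51484412,  0.00630043],
       [-0.31103694, -0.52757781, -0.79051734],
       [ 0.41031717,  0.67571975, -0.61240725]]), 't': array([-0.52320232,  0.29378084,  1.37364691])}
top {'vertical_fov': 43.58149074535081, 'cx': 322.62248112234414, 'cy': 237.64501961200253, 'R': array([[-0.02066403, -0.99965298,  0.01633758],
       [-0.98246512,  0.0172747 , -0.18564447],
       [ 0.18529782, -0.01988726, -0.98248115]]), 't': array([-0.01431942,  0.59788502,  1.39805423])}
[0.16817324 0.60133149 0.22374639] [-2.45380067e-04  1.35984204e-01  9.90710528e-01 -9.40638320e-04] 1.000867256951542 0.1
```

View pics/side0.png

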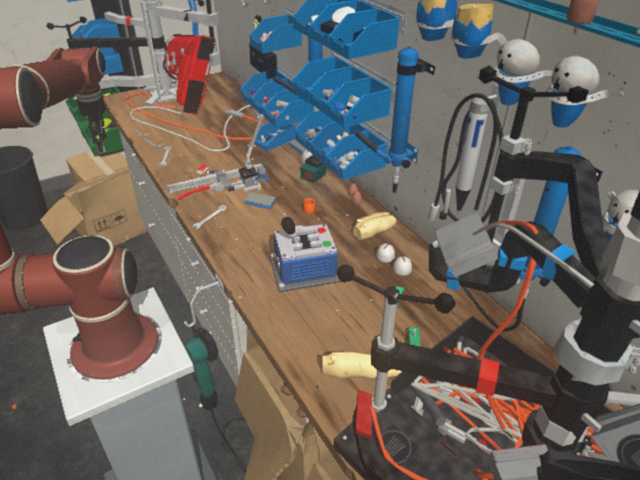

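View pics/top0.png

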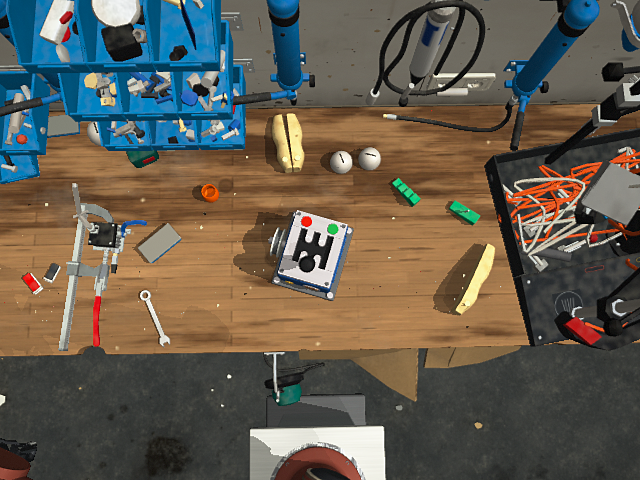

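The side view shows the gearbox at about (305,255), with its knob at (288,225). In the top view red is at (307,222), green at (333,230) on the right (-y) lane, and the knob at (307,264) towards the rear of the middle lane. Nothing tall stands near the lever.

```bash
cat > h.py <<'E'
import numpy as np, cv2
from plant import state, grab_frame, get_calibration
def ray(n,u,v):
    c=get_calibration(n);f=240/np.tan(np.radians(c["vertical_fov"]/2))
    d=c["R"].T@np.array([(u-c["cx"])/f,(v-c["cy"])/f,1]);return -c["R"].T@c["t"],d
def plane(n,u,v,z):
    o,d=ray(n,u,v);return o+d*(z-o[2])/d[2]
def blob(im,m,win):
    u0,v0,u1,v1=win;k=np.zeros(m.shape,np.uint8);k[v0:v1,u0:u1]=m[v0:v1,u0:u1]
    n,l,s,c=cv2.connectedComponentsWithStats(k);i=1+np.argmax(s[1:,4]);return c[i],s[i]
def tri(a,b):
    (o,d),(p,e)=ray(*a),ray(*b)
    k=np.linalg.lstsq(np.c_[d,-e],p-o,rcond=None)[0];x,y=o+d*k[0],p+e*k[1]
    return (x+y)/2,np.linalg.norm(x-y)
E
python3 - <<'E'
from h import *
P={}
for n,w in(("top",(270,200,360,300)),("side",(265,205,345,260))):
    im=grab_frame(n);r,g,b=[im[:,:,i].astype(int) for i in range(3)]
    for c,m in(("red",(r>150)&(g<90)&(b<90)),("green",(g>120)&(r<90)&(b<120))):
        q,s=blob(im,m,w);P[n,c]=q;print(n,c,q,s,plane(n,*q,.115))
    big=cv2.resize(im[w[1]:w[3],w[0]:w[2]],None,fx=6,fy=6,interpolation=cv2.INTER_CUBIC)
    cv2.imwrite(f"pics/{n}1.png",big[:,:,::-1])
T={c:tri(("top",*P["top",c]),("side",*P["side",c])) for c in("red","green")};print(T)
R,G=[plane("top",*P["top",c],.115) for c in("red","green")]
y=(R-G)[:2];print(np.linalg.norm(y));y/=np.linalg.norm(y);x=np.array([y[1],-y[0]])
print("yaw",np.degrees(np.arctan2(x[1],x[0])),"origin",(R+G)[:2]/2-.057*x)
E
```

```text
top red [306.15116279 221.18604651] [301 216  11  11  86] [0.62614731 0.01306039 0.115     ]
top green [332.5        228.66666667] [328 224  10  10  84] [ 0.60727134 -0.04801718  0.115     ]
side red [321.03571429 229.78571429] [318 228   7   5  28] [0.62164127 0.00898556 0.115     ]
side green [326.37931034 243.31034483] [323 241   8   5  29] [ 0.6024882  -0.05188388  0.115     ]
{'red': (array([0.62589867, 0.01357007, 0.11061481]), np.float64(0.002539198469437094)), 'green': (array([ 0.60681266, -0.04762847,  0.11062681]), np.float64(0.002859193157534834))}
0.06392786512511851
yaw -17.173715900070928 origin [ 0.56225073 -0.00064802]
```

View pics/top1.png

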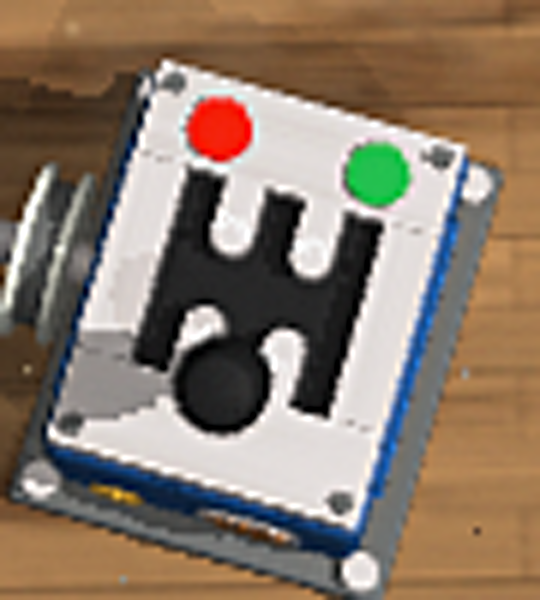

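View pics/side1.png

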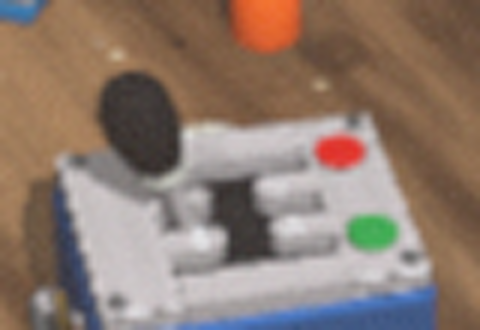

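```bash
cat >> h.py <<'E'
from scipy.spatial.transform import Rotation as Ro
YAW=np.radians(-17.17);O=np.array([.5622,-.0006,0.]);A=Ro.from_euler("z",YAW).as_matrix()
def knob(S,C): return O+A@np.array([.15*np.sin(S),.15*np.cos(S)*np.sin(C),.03+.15*np.cos(S)*np.cos(C)])
def todo(p):  # fractions in tool axes, turn fraction, from now to TCP 6 mm above p
    s=state();w,x,y,z=s["tool_rot"];R=Ro.from_quat([x,y,z,w]).as_matrix()
    d=R.T@(p+[0,0,.006]-s["tool_pos"]);G=A.T@R
    a=np.degrees(np.arctan2(-G[0,1],G[1,1]))
    return np.round(d/.6,4),"turn",round(a/6,3),"gear pos",np.round(A.T@(s["tool_pos"]-O),4),s["contact_force"].round(1),s["time"]
E
python3 - <<'E'
from h import *
print(knob(-.39,0),plane("top",307,264,.172))
print(todo(knob(-.39,0)+[0,0,.06]))
E
```

```text
[0.50771331 0.01623519 0.16873636] [0.51708003 0.01228153 0.172     ]
(array([-0.8077, -0.787 , -0.0168]), 'turn', np.float64(0.256), 'gear pos', array([-0.5541,  0.459 ,  0.2241]), array([ 0. , -0. ,  0.3]), 0.2)
```

>>> move_arm(
  targets=[
    [[100,-0.047,-0.046,-0.004,0.256],[100,-0.047,-0.046,-0.004,0],[100,-0.047,-0.046,-0.004,0],[100,-0.047,-0.046,0,0],[100,-0.047,-0.046,0,0]],
  ],
)

```text
time: 0.62
tool_pos: [0.2637, 0.4274, 0.2321]
tool_rot: [0.0, 0.149, 0.989, 0.0]
contact_force: [0.9, 0.5, 0.1]
gripper_width: 1.0
grasp_force: 0.0
```

>>> move_arm(
  targets=[
    [[100,-0.047,-0.046,0,0],[100,-0.047,-0.046,0,0],[100,-0.047,-0.046,0,0],[100,-0.047,-0.046,0,0],[100,-0.047,-0.046,0,0]],
  ],
)

```text
time: 1.03
tool_pos: [0.3576, 0.2537, 0.2321]
tool_rot: [0.0, 0.149, 0.989, 0.0]
contact_force: [1.0, 0.0, -0.0]
gripper_width: 0.999
grasp_force: 0.0
```

Run:
```python
from h import *
print(todo(knob(-.33,0)+[0,0,.06]))
```

```text
(array([-0.3698, -0.3045, -0.0097]), 'turn', np.float64(0.005), 'gear pos', array([-0.2706,  0.1826,  0.2321]), array([ 1.,  0., -0.]), 1.0333)
```

>>> move_arm(
  targets=[
    [[100,-0.05,-0.043,0,0],[100,-0.05,-0.043,0,0],[100,-0.05,-0.043,0,0],[100,-0.05,-0.043,0,0],[100,-0.05,-0.043,0,0]],
  ],
)

```text
time: 1.45
tool_pos: [0.4631, 0.086, 0.2322]
tool_rot: [0.0, 0.149, 0.989, 0.0]
contact_force: [1.4, 0.5, -0.1]
gripper_width: 0.999
grasp_force: 0.0
```

>>> move_arm(
  targets=[
    [[100,-0.05,-0.043,0,0],[100,-0.04,-0.03,0,0],[100,-0.008,0,0,0],[100,0,0,0,0],[100,0,0,0,0]],
  ],
)

```text
time: 1.87
tool_pos: [0.5054, 0.0291, 0.2317]
tool_rot: [-0.001, 0.149, 0.989, 0.0]
contact_force: [0.9, 0.5, 0.0]
gripper_width: 1.001
grasp_force: 0.0
```

Run:
```python
from h import *
print(todo(knob(-.33,0)))
a=[grab_frame(n) for n in("side","top")]
a=[cv2.resize(i[v:v+100,u:u+100],(400,400),interpolation=2) for i,u,v in((a[0],240,160),(a[1],260,190))]
cv2.imwrite("pics/c2.png",np.hstack(a)[:,:,::-1])
```

```text
(array([-0.0242, -0.0193,  0.0897]), 'turn', np.float64(-0.001), 'gear pos', array([-0.063 ,  0.0116,  0.2317]), array([0.9, 0.5, 0. ]), 1.8667)
```

View pics/c2.png

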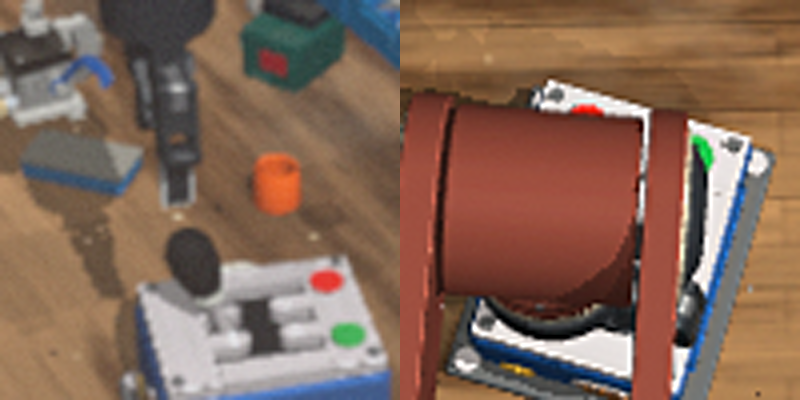

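The side crop shows the open fingers above and just short of the knob, which is at crop (193,262). In the top view the arm hides the knob, so I'll triangulate it from the earlier pictures.

Run:
```python
from h import *
t=cv2.imread("pics/top0.png").max(2)<45;s=cv2.imread("pics/side0.png").max(2)<75
a,sa=blob(0,cv2.morphologyEx(t.astype(np.uint8),cv2.MORPH_OPEN,np.ones((9,9))),(290,250,325,285))
b,sb=blob(0,s.astype(np.uint8),(278,214,300,238))
print(a,sa,b,sb)
for q in((a,b),((307,264),(288.2,225.5))):
    p,e=tri(("top",*q[0]),("side",*q[1]));print(p,e,A.T@(p-O))
```

```text
[304. 264.] [300 260   9   9  81] [288.05128205 225.23076923] [282 218  13  16 156]
[0.51872206 0.01877389 0.16517247] 0.001140513713401479 [-0.04725959  0.00567543  0.16517247]
[0.51704928 0.01246041 0.16930107] 0.0008901021547236296 [-0.04699402 -0.00085049  0.16930107]
```

>>> move_arm(
  targets=[
    [[100,-0.025,-0.0195,0,0],[100,0,0,0,0],[100,0,0,0.045,0],[100,0,0,0.045,0],[100,0,0,0,0]],
  ],
)

```text
time: 2.38
tool_pos: [0.5126, 0.0147, 0.1724]
tool_rot: [-0.005, 0.149, 0.989, 0.0]
contact_force: [-1.9, 0.6, -0.9]
gripper_width: 1.004
grasp_force: 0.0
```

Run:
```python
from h import *
print(todo(knob(-.32,0)))
i=grab_frame("side")[180:280,240:360]
cv2.imwrite("pics/c3.png",cv2.resize(i,(720,600),interpolation=2)[:,:,::-1])
```

```text
(array([-0.0078, -0.    , -0.0101]), 'turn', np.float64(0.014), 'gear pos', array([-0.0519,  0.    ,  0.1724]), array([-1.9,  0.6, -0.9]), 2.3833)
```

View pics/c3.png

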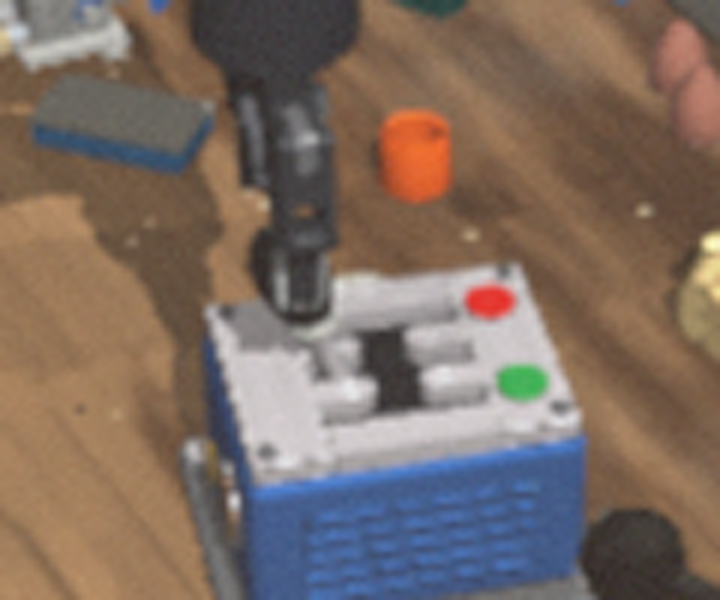

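The near finger now covers the knob at crop (300,275), and the far finger is behind it. I'll close.

>>> move_arm(
  targets=[
    [[100,-0.005,0,-0.008,0],[100,0,0,0,0],[0,0,0,0,0],[0,0,0,0,0],[0,0,0,0,0]],
  ],
)

```text
time: 2.85
tool_pos: [0.5201, 0.0122, 0.1841]
tool_rot: [0.001, 0.149, 0.989, 0.0]
contact_force: [-0.6, 0.3, 0.3]
gripper_width: 0.604
grasp_force: 0.0
```

>>> move_arm(
  targets=[
    [[0,0,0,0,0],[0,0,0,0,0],[0,0,0,0,0],[0,0,0,0,0],[0,0,0,0,0]],
  ],
)

```text
time: 3.27
tool_pos: [0.5199, 0.0126, 0.1838]
tool_rot: [0.0, 0.149, 0.989, 0.0]
contact_force: [-1.6, 2.1, 5.7]
gripper_width: 0.282
grasp_force: 53.3
```

Run:
```python
from h import *
print(todo(knob(-.32,0)),todo(knob(0,0))[0])
```

```text
(array([ 0.0048, -0.0001,  0.009 ]), 'turn', np.float64(0.001), 'gear pos', array([-4.430e-02,  1.000e-04,  1.838e-01]), array([-1.6,  2.1,  5.7]), 3.2667) [-0.0738 -0.0001 -0.0037]
```

Only 24 mm of grip, so I'm too high on the pear. I'll open, go down 12 mm and regrip.

>>> move_arm(
  targets=[
    [[70,0,0,0,0],[70,0.003,0,0,0],[70,0,0,0.02,0],[70,0,0,0,0],[0,0,0,0,0]],
  ],
)

```text
time: 3.68
tool_pos: [0.5165, 0.0127, 0.1688]
tool_rot: [-0.002, 0.149, 0.989, -0.0]
contact_force: [0.8, -0.3, -0.9]
gripper_width: 0.574
grasp_force: 0.0
```

>>> move_arm(
  targets=[
    [[0,0,0,0,0],[0,0,0,0,0],[0,0,0,0,0],[0,0,0,0,0],[0,0,0,0,0]],
  ],
)

```text
time: 4.1
tool_pos: [0.5177, 0.0129, 0.1707]
tool_rot: [-0.0, 0.149, 0.989, 0.0]
contact_force: [-1.4, -0.1, -2.2]
gripper_width: 0.382
grasp_force: 59.7
```

Run:
```python
from h import *
print(todo(knob(-.32,0)),todo(knob(0,0))[0])
```

```text
(array([ 0.0011,  0.0005, -0.0127]), 'turn', np.float64(-0.0), 'gear pos', array([-0.0465, -0.0003,  0.1707]), array([-1.4, -0.1, -2.2]), 4.1) [-0.0775  0.0005 -0.0254]
```

>>> move_arm(
  targets=[
    [[0,-0.019,0,-0.0055,0],[0,-0.019,0,-0.004,0],[0,-0.019,0,-0.0025,0],[0,-0.02,0,-0.0008,0],[0,0,0,0,0]],
  ],
)

```text
time: 4.52
tool_pos: [0.5622, -0.0011, 0.1782]
tool_rot: [-0.001, 0.149, 0.989, 0.0]
contact_force: [-2.9, 1.4, 1.2]
gripper_width: 0.381
grasp_force: 60.9
```

>>> move_arm(
  targets=[
    [[0,0,0,0,0],[0,0,0,0,0]],
  ],
)

```text
time: 4.68
tool_pos: [0.5615, -0.0009, 0.1783]
tool_rot: [-0.0, 0.149, 0.989, -0.0]
contact_force: [-0.6, 0.6, -2.3]
gripper_width: 0.38
grasp_force: 60.7
```

Run:
```python
from h import *
print(todo(knob(0,0)-[0,0,.006]))
i=grab_frame("side")[180:280,240:360]
cv2.imwrite("pics/c4.png",cv2.resize(i,(720,600),interpolation=2)[:,:,::-1])
```

```text
(array([-0.001 ,  0.0008, -0.0029]), 'turn', np.float64(0.002), 'gear pos', array([-0.0006, -0.0005,  0.1783]), array([-0.6,  0.6, -2.3]), 4.6833)
```

View pics/c4.png

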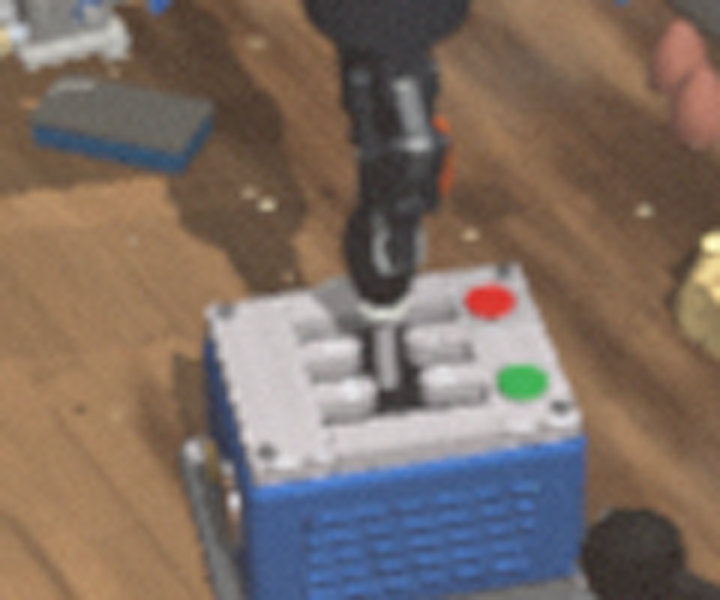

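The lever stands upright in neutral, with its shaft visible at crop (385,350). I'll loosen the grip to a cage and cross towards the green lane (-y).

>>> move_arm(
  targets=[
    [[48,-0.001,0,0,0],[48,0,0,0,0],[48,0,-0.02,0.001,0],[48,0,-0.02,0.002,0],[48,0,-0.02,0.004,0]],
  ],
)

```text
time: 5.15
tool_pos: [0.5526, -0.0363, 0.176]
tool_rot: [0.002, 0.149, 0.989, 0.0]
contact_force: [1.0, 2.1, 4.0]
gripper_width: 0.484
grasp_force: 1.7
```

>>> move_arm(
  targets=[
    [[48,0,-0.02,0.0055,0],[48,0,-0.02,0.007,0],[48,0,0,0,0],[48,0,0,0,0]],
  ],
)

```text
time: 5.48
tool_pos: [0.5442, -0.06, 0.1663]
tool_rot: [-0.0, 0.15, 0.989, -0.001]
contact_force: [0.6, -0.2, 1.6]
gripper_width: 0.478
grasp_force: 0.3
```

Run:
```python
from h import *
print(todo(knob(0,-.4)-[0,0,.006]))
i=grab_frame("side")[180:280,240:360]
cv2.imwrite("pics/c5.png",cv2.resize(i,(720,600),interpolation=2)[:,:,::-1])
```

```text
(array([ 0.0005,  0.0062, -0.0031]), 'turn', np.float64(-0.017), 'gear pos', array([ 0.0003, -0.0621,  0.1663]), array([ 0.6, -0.2,  1.6]), 5.4833)
```

View pics/c5.png

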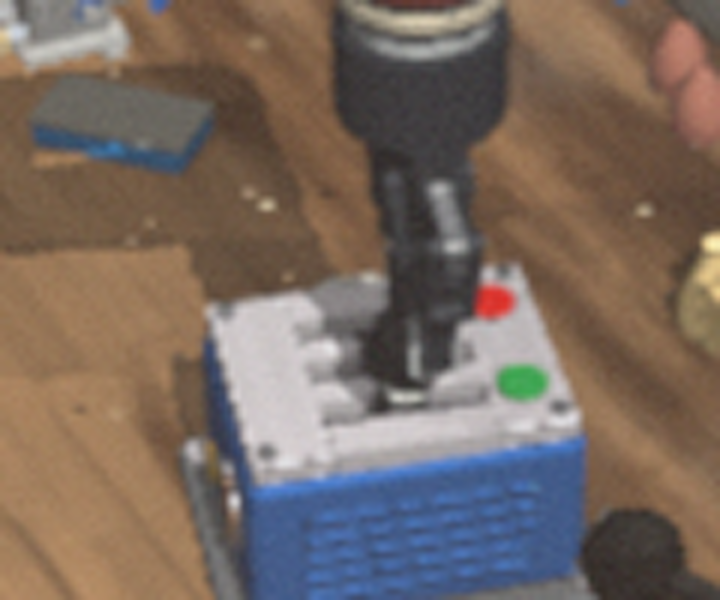

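The knob has crossed with the fingers to the right lane, at crop (405,350). I'll grip again and push forward.

>>> move_arm(
  targets=[
    [[0,0,0.006,0,0],[0,0,0,0,0],[0,0,0,0,0],[0,0,0,0,0]],
  ],
)

```text
time: 5.87
tool_pos: [0.5455, -0.0568, 0.1675]
tool_rot: [-0.0, 0.149, 0.989, -0.003]
contact_force: [-2.6, -4.6, 5.4]
gripper_width: 0.394
grasp_force: 56.0
```

>>> move_arm(
  targets=[
    [[0,-0.019,0.0003,0.0007,0],[0,-0.019,0.0008,0.002,0],[0,-0.019,0.0014,0.0033,0],[0,-0.019,0.0019,0.0045,0],[0,-0.0185,0.0025,0.0058,0]],
  ],
)

```text
time: 6.28
tool_pos: [0.6031, -0.0701, 0.1603]
tool_rot: [0.002, 0.149, 0.989, -0.003]
contact_force: [-1.8, -5.2, 10.3]
gripper_width: 0.378
grasp_force: 57.8
```

>>> move_arm(
  targets=[
    [[0,0,0,0,0],[0,0,0,0,0]],
  ],
)

```text
time: 6.45
tool_pos: [0.6038, -0.0703, 0.1601]
tool_rot: [0.003, 0.149, 0.989, -0.003]
contact_force: [1.8, -5.7, 9.3]
gripper_width: 0.378
grasp_force: 58.1
```

Run:
```python
from h import *
print(todo(knob(.38,-.4)-[0,0,.006]))
i=grab_frame("side")[180:280,240:360]
cv2.imwrite("pics/c6.png",cv2.resize(i,(720,600),interpolation=2)[:,:,::-1])
```

```text
(array([0.0079, 0.0001, 0.003 ]), 'turn', np.float64(-0.001), 'gear pos', array([ 0.0603, -0.0543,  0.1601]), array([ 1.8, -5.7,  9.3]), 6.45)
```

View pics/c6.png

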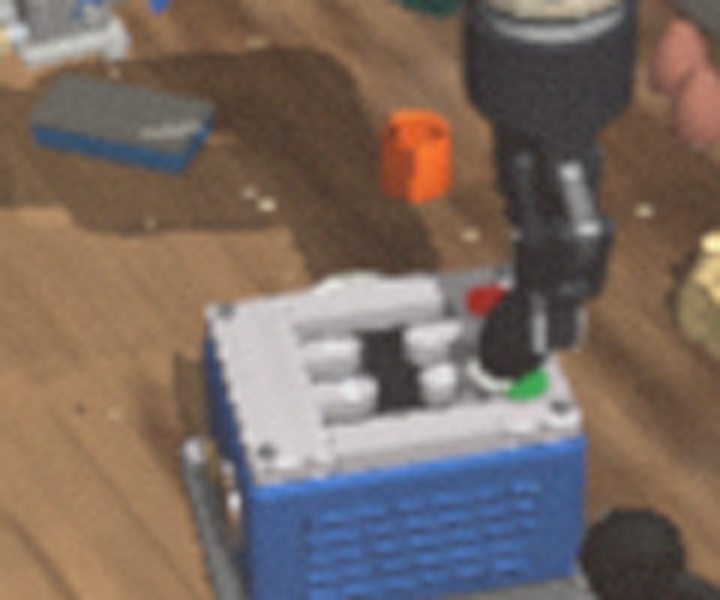

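The lever is in the green lane, leaning forward, but the fingers have crept ahead of the knob (knob at crop (510,335), fingers at 560). To be sure it is home I'll release and push from behind with closed fingers.

>>> move_arm(
  targets=[
    [[75,0,0,0,0],[75,0,0,0,0],[75,0,0,0,0],[75,0,0,-0.05,0],[75,0,0,-0.05,0]],
  ],
)

```text
time: 6.92
tool_pos: [0.5987, -0.0669, 0.2133]
tool_rot: [-0.004, 0.149, 0.989, 0.0]
contact_force: [-0.3, -0.1, 0.5]
gripper_width: 0.754
grasp_force: 0.0
```

>>> move_arm(
  targets=[
    [[0,0.054,0,0,0],[0,0.06,0,0,0],[0,0,0,0,0],[0,0,0,0,0],[0,0,0,0,0]],
  ],
)

```text
time: 7.33
tool_pos: [0.5358, -0.0473, 0.2165]
tool_rot: [-0.0, 0.149, 0.989, -0.0]
contact_force: [1.1, -1.3, 0.1]
gripper_width: 0.036
grasp_force: 0.0
```

Run:
```python
from h import *
print(todo(knob(.38,-.4)-[0,0,.006]),state()["gripper_width"])
im=grab_frame("side");i=im[180:280,240:360]
cv2.imwrite("pics/c7.png",cv2.resize(i,(720,600),interpolation=2)[:,:,::-1])
c=get_calibration("side");f=240/np.tan(np.radians(c["vertical_fov"]/2))
for S in(.3,.33,.36,.39):
    q=c["R"]@knob(S,-.4)+c["t"];u=np.array([c["cx"]+f*q[0]/q[2],c["cy"]+f*q[1]/q[2]]);print(S,(u-[240,180])*6)
```

```text
(array([-0.1119, -0.003 ,  0.0969]), 'turn', np.float64(0.005), 'gear pos', array([-0.0115, -0.0524,  0.2165]), array([ 1.1, -1.3,  0.1]), 7.3333) 0.035962033011392926
0.3 [510.27080949 328.6252866 ]
0.33 [518.99786872 328.75955707]
0.36 [527.57704832 329.0424167 ]
0.39 [535.99952752 329.47291144]
```

View pics/c7.png

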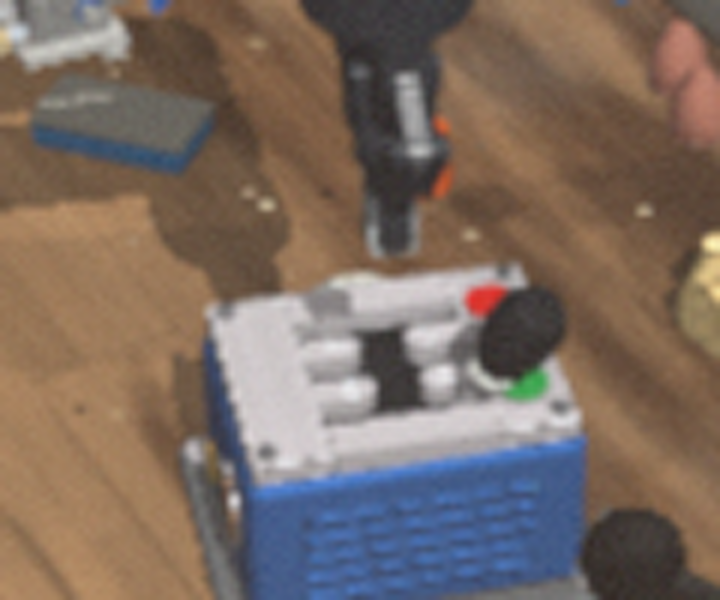

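The knob is at crop (522,332), so S is about 0.34 to 0.36 and nearly home. I'll push from behind to make sure.

>>> move_arm(
  targets=[
    [[0,0,-0.002,0.042,0],[0,0,0,0.042,0],[0,-0.03,0,0,0],[0,-0.015,0,0,0],[0,0,0,0,0]],
  ],
)

```text
time: 7.8
tool_pos: [0.5636, -0.0575, 0.167]
tool_rot: [0.0, 0.149, 0.989, -0.0]
contact_force: [-0.6, 0.3, 0.0]
gripper_width: 0.003
grasp_force: 0.0
```

>>> move_arm(
  targets=[
    [[0,-0.008,0,0,0],[0,-0.004,0,0,0],[0,0,0,0,0]],
  ],
)

```text
time: 8.05
tool_pos: [0.5694, -0.0591, 0.168]
tool_rot: [0.001, 0.149, 0.989, -0.0]
contact_force: [-0.6, 1.0, 0.7]
gripper_width: 0.002
grasp_force: 0.0
```

>>> move_arm(
  targets=[
    [[0,-0.005,0,0,0],[0,-0.003,0,0,0],[0,0,0,0,0]],
  ],
)

```text
time: 8.3
tool_pos: [0.5728, -0.06, 0.167]
tool_rot: [-0.0, 0.149, 0.989, 0.0]
contact_force: [-2.2, 1.6, 0.6]
gripper_width: -0.002
grasp_force: 1.2
```

>>> move_arm(
  targets=[
    [[0,-0.004,0,0,0],[0,-0.003,0,0,0],[0,0,0,0,0]],
  ],
)

```text
time: 8.55
tool_pos: [0.5765, -0.061, 0.1663]
tool_rot: [-0.001, 0.149, 0.989, 0.0]
contact_force: [-3.0, 2.6, 1.1]
gripper_width: 0.0
grasp_force: 1.6
```

>>> move_arm(
  targets=[
    [[0,-0.005,0,0,0],[0,0,0,0,0],[0,0,0,0,0]],
  ],
)

```text
time: 8.8
tool_pos: [0.5778, -0.0614, 0.1659]
tool_rot: [-0.003, 0.149, 0.989, 0.001]
contact_force: [-7.8, 4.9, 1.9]
gripper_width: 0.001
grasp_force: 4.5
```

>>> move_arm(
  targets=[
    [[0,-0.005,0,0,0],[0,0,0,0,0],[0,0,0,0,0]],
  ],
)

```text
time: 9.05
tool_pos: [0.5787, -0.0617, 0.1656]
tool_rot: [-0.006, 0.149, 0.989, 0.001]
contact_force: [-15.5, 6.7, 5.8]
gripper_width: -0.005
grasp_force: 8.5
```

>>> move_arm(
  targets=[
    [[0,-0.005,0,0,0],[0,0,0,0,0],[0,0,0,0,0]],
  ],
)

```text
time: 9.3
tool_pos: [0.5794, -0.0619, 0.1654]
tool_rot: [-0.009, 0.149, 0.989, 0.001]
contact_force: [-22.9, 7.8, 9.6]
gripper_width: -0.001
grasp_force: 13.0
```

The force climbs to about 24 N with almost no motion, so the lever is at its stop. I'll back off, rise and check.

>>> move_arm(
  targets=[
    [[0,0.03,0,0,0],[0,0.02,0,-0.01,0],[0,0,0,-0.06,0],[0,0.03,0,-0.05,0],[0,0.05,0,0,0]],
  ],
)

```text
time: 9.72
tool_pos: [0.5152, -0.0427, 0.2466]
tool_rot: [0.007, 0.15, 0.989, -0.001]
contact_force: [-0.4, -0.4, 1.5]
gripper_width: 0.0
grasp_force: 0.0
```

>>> move_arm(
  targets=[
    [[0,0.06,0,0,0],[0,0.05,0,0,0],[0,0,0,0,0],[0,0,0,0,0]],
  ],
)

```text
time: 10.05
tool_pos: [0.4478, -0.0217, 0.2393]
tool_rot: [0.002, 0.149, 0.989, -0.0]
contact_force: [-0.2, 0.2, 0.2]
gripper_width: 0.001
grasp_force: 0.0
```

Run:
```python
from h import *
s=state();print(s["tool_pos"],s["contact_force"],np.abs(s["joint_vel"]).max(),s["time"])
i=grab_frame("side")[170:290,200:360]
cv2.imwrite("pics/c8.png",cv2.resize(i,(800,600),interpolation=2)[:,:,::-1])
```

```text
[ 0.44775062 -0.02168095  0.23926115] [-0.1805271   0.19669121  0.22980416] 0.05264579581391963 10.05
```

View pics/c8.png

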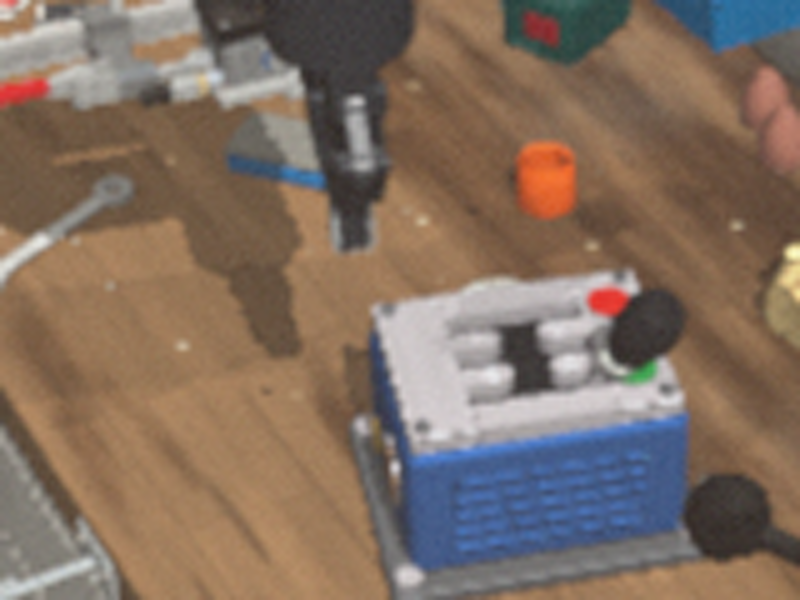

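The knob, at crop (648,328), leans fully forward over the green disc. The gripper is clear and the bystanders haven't moved, so I'll hand in.

```bash
python3 -c "
from plant import job;print(job.job_done())"
```

```text
the job is handed in; nothing more can be done
None
```

The lever went from the rear middle gear to neutral, across, and forward against its stop in the green-marked slot, without entering the red gear; the gripper is clear, no bystander was touched, and I handed the job in at about 10 s.

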